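Wring the ceramic gauge block onto the reference block

ROBOT

A 7-joint arm with a two-finger parallel gripper is mounted at the origin on the work surface. World frame = base frame: x ahead of the robot, y to its left, z up, the work surface at z = 0. Lengths are in m, angles in rad, forces in N, time in s.
With the tool pointing down it reaches from about 0.425 to 0.8 m from the base axis. Payload 8.3 kg.
Tool frame: the origin (TCP) lies on the centre line of the jaws, within the pads' length; the fingertips stand 22 mm ahead of it and the grasp point (between the pads) lies 3 mm ahead of it (ctrl.tips_ahead is the distance from the TCP to the fingertips, in m); z points along the fingers, y is the line along which they close (so a half turn about z gives the same grasp; the last joint's range is limited). The gripper opens to 85 mm and grips with 20 to 120 N. Pads are 22 mm wide; open, the fingers measure 114 mm over their backs; the gripper's body (76 mm by 85 mm) begins 54 mm behind the grasp point. The pads swing forward as they close: fully open they stand 13 mm farther back than shut.
Start: joints at [1.127, 0.383, 0.016, 1.37, -0.006, 1.388, -0.046], TCP at [0.232, -0.58, 0.253] pointing down, gripper open.
Joint ranges: [-2.95, 2.95], [-0.25, 2.06], [-1.52, 1.56], [0.18, 2.33], [-1.44, 4.58], [0.02, 2.06], [-3.01, 3.01]. Speed limits (rad/s): [2.39, 2.39, 3.01, 3.01, 3.14, 3.14, 3.14].

INTERFACE

Orientations are given as a 3x3 rotation matrix whose columns are the frame's x, y, z axes.
In Python, from plant import status, viewer, ctrl gives the robot as it stands.
- The arm moves only by the shell command python3 -m crank 'ROWS' [OPENING] [FORCE]. ROWS is JSON, a list of rows, each a list of 4 numbers: the shift along the world's x, y, z in mm, then the turn about the world's z in degrees. A call has 1 to 5 rows; each row is the pose to reach, as a shift and turn from the pose commanded when the call began; what a row does not reach only later rows make up. A row lasts 1/8 s, in which the tool goes at most 62.5 mm and 10.7 degrees, less where a joint would pass 70% of its speed; a pose out of reach is approached as far as the arm can. A call with a gripper value outside its range is refused whole. OPENING is the closure, from 0 (fully open) to 1 (shut), set as the call begins (- or left out, the last holds). The fingers move at their own pace and stop on an object; FORCE is the grip in N (left out, the last holds). Time passes only in rows, so rows that repeat a pose let the fingers close. It gives the time, the measured TCP pose, the force, the opening and the grip force at its end, in the units of the state.
- status.sense(): the state, without advancing time (a new reading comes with each control period).
- viewer.get_image(name): name is "scene" or "top" or "wrist"; returns a dict with "img" (420x560x3 uint8, blue, green, red), "camera_matrix" (3x3 intrinsics, pixels), "k1" (the pictures are not rectified: a ray, as slopes to the right and down, at radius r is drawn at 1 + k1 r^2 times it, then the intrinsics apply), "eye" and "rotation" of the camera in the world; the wrist camera has in their place "hand_eye" (4x4, takes a point from camera to tool coordinates, whose origin is the TCP and whose axes are the flange's). Camera axes: x right, y up, looking along -z (the intrinsics and any distortion apply to the point x, -y, -z); pixel columns grow to the right and rows downward; lengths in m; the calibration is good to about 2 mm. A picture is of the moment at which its call begins: read the wrist's pose just before it. There is no depth.
- ctrl.hand_in(): hands the job in; it is judged then, once.
The state is a dict: "time_s": time; "qpos": joint angles; "qvel": joint speeds; "effort": joint torques, N m; "ee_pos": TCP position; "tcp_rot": TCP orientation; "contact_force": force on the tool from outside, world axes, zero at the start; "moment": the same for the moment, N m; "finger_gap": finger opening in m; "gripper_force": force on a finger pad.
Only numpy, scipy, OpenCV 4.12 (cv2) and the standard library are available. Lean on these libraries where they do the work, as an engineer would, in place of code of your own. Each camera call takes 0.05 s, during which the arm holds its last target. There are 200 camera calls.

TASK

Wring the white ceramic gauge block onto the fixed steel reference block with the blue foot: line the two up, set the white block down flat so that it overlaps about half of the steel top face along its length, then, keeping the faces touching, slide it lengthwise until it covers the steel face, flush all round, and let go. Never lower it straight on to full cover, and leave the brass and black blocks where they stand.

Things in the scene. Friction and masses are not known exactly. Their poses are not given: they have to be found in the camera images.
- white_center (a point): White ceramic gauge block, 60 x 32 x 44 mm (its x, y, z), loose, standing on the mat on a 60 x 32 mm face; about 0.5 kg; the one to be wrung on. The point is the block's centre, 22 mm above its underside; x along its 60 mm length, z up. It stands among the other two blocks in any order. The mat's top is 3 mm above the table.
- reference_top (a point): Centre of the top face of the fixed steel reference block. The face is 60 mm (x) by 32 mm (y), the same as the white block's underside, and level; z up. It lies 43 mm above the table: a 30 mm high steel block on a blue foot of 96 x 68 x 10 mm, fixed to a 3 mm green mat. When wrung, the white block's centre is 22 mm above this point. The faces slide with ordinary friction; there is no stop or ledge.
- brass_center (a point): Brass gauge block, 60 x 32 x 44 mm (its x, y, z), loose, standing on the mat on a 60 x 32 mm face; about 0.7 kg; not to be moved. The point is the block's centre, 22 mm above its underside; x along its 60 mm length, z up.
- dark_center (a point): Black gauge block, 60 x 32 x 44 mm (its x, y, z), loose, standing on the mat on a 60 x 32 mm face; about 0.65 kg; not to be moved. The point is the block's centre, 22 mm above its underside; x along its 60 mm length, z up.
Things that resemble listed ones, but are neither listed nor needed, are in the scene too. There is more than one size of the part that bears white_center; the job needs the middle-sized.

How it is judged:
By the outcome, as a careful person would: the job done as asked, in the order asked, and still so for the second after the job is handed in, with the robot touching nothing.
It also fails if it takes over 38 s, if anything falls off the work surface, if the arm or the gripper's body presses on something with over 40 N, if the wrist force passes 120 N, or if a joint passes its speed limit or range.

## Working session

There is one attempt and no reset: what is moved stays moved. The work goes in short steps, Python scripts to look and compute and a shell command to move; the robot and the scene stay as the last step left them, time stands still between calls to the robot, and variables do not carry over. Pictures are saved under pics/ and viewed, at most 10 in all, crops included, and the job is handed in when it is done.

```bash
mkdir -p pics; cat > h.py <<'E'
import sys; sys.path.insert(0,'.')
import numpy as np, cv2, json
from plant import status, viewer, ctrl
def grab(name,f):
    s=status.sense(); d=viewer.get_image(name)
    if 'hand_eye' in d:
        H=np.array(d['hand_eye']); R=np.array(s['tcp_rot']); 
        d['eye']=R@H[:3,3]+np.array(s['ee_pos']); d['rotation']=R@H[:3,:3]
    cv2.imwrite('pics/'+f+'.png',d['img'])
    json.dump({k:np.array(d[k]).tolist() for k in('camera_matrix','k1','eye','rotation')},open('pics/'+f+'.json','w'))
    return d
def load(f): return {k:np.array(v) for k,v in json.load(open('pics/'+f+'.json')).items()}
def px2w(f,uv,z):
    d=load(f);K=d['camera_matrix'];k=float(d['k1'])
    uv=np.atleast_2d(np.array(uv,float))
    p=cv2.undistortPoints(uv.reshape(-1,1,2),K,np.array([k,0,0,0.])).reshape(-1,2)
    r=np.c_[p[:,0],-p[:,1],-np.ones(len(p))]@d['rotation'].T
    return d['eye']+r*((z-d['eye'][2])/r[:,2])[:,None]
def w2px(f,P):
    d=load(f);K=d['camera_matrix'];k=float(d['k1'])
    c=(np.atleast_2d(P)-d['eye'])@d['rotation']; s=np.c_[c[:,0],-c[:,1]]/-c[:,2:]
    s=s*(1+k*(s**2).sum(1))[:,None]
    return s@K[:2,:2].T+K[:2,2]
def crop(f,x,y,w,h,s,o):
    i=cv2.imread('pics/'+f+'.png')[y:y+h,x:x+w]
    cv2.imwrite('pics/'+o+'.png',cv2.resize(i,None,fx=s,fy=s,interpolation=cv2.INTER_CUBIC))
E
python3 - <<'E'
from h import *
grab('top','top0'); grab('scene','scene0')
s=status.sense(); print({k:np.round(v,3).tolist() for k,v in s.items()}, ctrl.tips_ahead)
a=cv2.imread('pics/top0.png');b=cv2.imread('pics/scene0.png')
c=np.vstack([cv2.resize(a,(800,600))]);cv2.imwrite('pics/t.png',c)
E
```

```text
{'time_s': 0.1, 'qpos': [1.127, 0.384, 0.016, 1.371, -0.006, 1.388, -0.047], 'qvel': [0.0, -0.001, 0.0, -0.002, 0.001, 0.001, 0.0], 'effort': [0.005, -62.913, 0.849, -37.276, 0.017, 0.01, 0.0], 'ee_pos': [0.232, -0.58, 0.252], 'tcp_rot': [[0.928, 0.372, -0.001], [0.372, -0.928, 0.002], [-0.0, -0.002, -1.0]], 'contact_force': [-0.243, -0.24, -0.676], 'moment': [0.008, -0.03, -0.002], 'gripper_force': 0.0, 'finger_gap': 0.085} 0.022
```

View pics/top0.png

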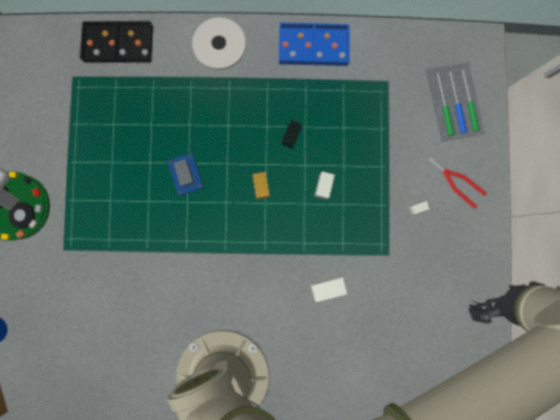

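View pics/scene0.png

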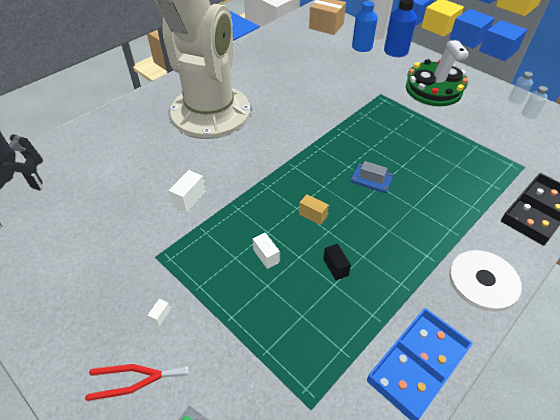

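The candidates for white are, in the top view, (325,185) on the mat, (328,289) larger and off the mat, and (419,208) smaller and off the mat. The one at (325,185) fits the description. Steel is at (183,173), brass at (261,185) and black at (291,134). I'll check the choice in a close crop.

```bash
python3 - <<'E'
from h import *
crop('top0',155,110,200,100,4,'c1')
i=cv2.imread('pics/top0.png')
m=(i.min(2)>200).astype(np.uint8)
n,l,st,ce=cv2.connectedComponentsWithStats(m)
for k in range(1,n):
    if 60<st[k,4]<1500:
        r=cv2.minAreaRect(np.argwhere(l==k)[:,::-1].astype(np.float32))
        b=px2w('top0',cv2.boxPoints(r),.047); print(st[k],np.round(r[0]),np.round(b[:,:2],3).tolist(),np.linalg.norm(b[1]-b[0]),np.linalg.norm(b[2]-b[1]))
E
```

```text
[313 280  32  20 399] [329. 289.] [[0.234, -0.22], [0.253, -0.29], [0.22, -0.299], [0.201, -0.229]] 0.07294762795615292 0.034253874879084587
```

View pics/c1.png

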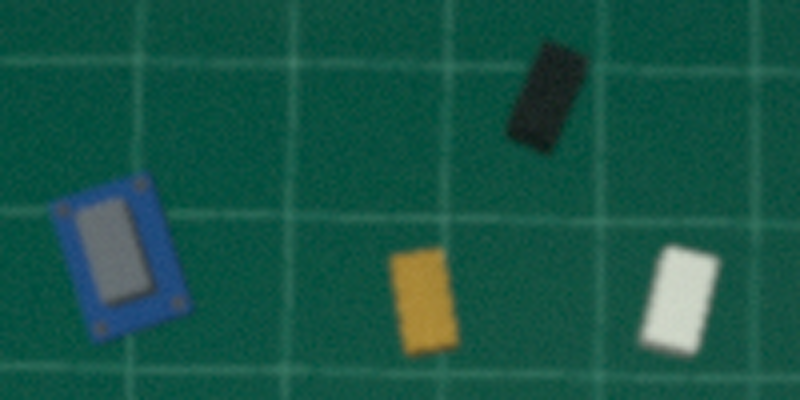

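The crop shows the white block's top corners at about (665,246), (720,257), (698,350) and (642,343). The steel top's corners are at about (76,211), (125,197), (152,289) and (104,305).

```bash
cat >> h.py <<'E'
def rect(f,pts,z):
    b=px2w(f,pts,z)[:,:2]; r=cv2.minAreaRect((b*1000).astype(np.float32)); q=cv2.boxPoints(r)
    e=[q[1]-q[0],q[2]-q[1]]; e=max(e,key=np.linalg.norm)
    c=b.mean(0)*1000
    print('centre',np.round(c,1),'size',np.round(r[1],1),'long axis deg',round(np.degrees(np.arctan2(e[1],e[0]))%180,1))
    s=[np.linalg.norm(b[(k+1)%4]-b[k])*1000 for k in range(4)]; print(' sides',np.round(s,1))
    return b
E
python3 - <<'E'
from h import *
f=lambda p:(np.array(p)+.5)/4-.5+[155,110]
rect('top0',f([(665,246),(720,257),(698,350),(642,343)]),.047)
rect('top0',f([(76,211),(125,197),(152,289),(104,305)]),.043)
rect('top0',f([(390,255),(443,248),(459,346),(406,354)]),.047)
s=status.sense(); R=np.array(s['tcp_rot']); print(s['ee_pos'],np.degrees(np.arctan2(R[1,1],R[0,1])),np.degrees(s['qpos'][6]), np.degrees(s['qpos'][0]))
E
```

```text
centre [ 485.1 -248. ] size [34.9 63.7] long axis deg 167.3
 sides [34.9 59.7 35.  62.2]
centre [510.  104.7] size [61.8 31.8] long axis deg 18.3
 sides [31.8 60.4 31.4 61.8]
centre [481.2 -89. ] size [62.7 33.1] long axis deg 10.2
 sides [33.1 61.7 33.  62.3]
[ 0.23215897 -0.57982186  0.25235535] -68.17898882587006 -2.6654004426309985 64.57791396146425
```

```bash
python3 -m crank '[[38,50,0,-6],[76,100,0,-12],[114,150,0,-18],[140,186,0,-24],[160,210,0,-28]]'; python3 -m crank '[[40,50,-10,-4],[70,90,-30,-7],[93,122,-70,-7],[93,122,-80,-7],[93,122,-80,-7]]'
python3 - <<'E'
from h import *
grab('wrist','w1'); s=status.sense(); R=np.array(s['tcp_rot']); print(s['time_s'],s['ee_pos'],np.degrees(np.arctan2(R[1,1],R[0,1])),s['contact_force'])
E
```

```text
time_s: 0.72
ee_pos: [0.3937, -0.3676, 0.2531]
tcp_rot: [[0.994, -0.108, -0.0], [-0.108, -0.994, 0.001], [-0.0, -0.001, -1.0]]
contact_force: [-0.1, -0.4, -0.4]
finger_gap: 0.0855
gripper_force: 0.0
time_s: 1.35
ee_pos: [0.4844, -0.2485, 0.1723]
tcp_rot: [[0.974, -0.228, -0.002], [-0.228, -0.974, 0.001], [-0.002, -0.0, -1.0]]
contact_force: [0.4, -0.0, 0.3]
finger_gap: 0.0853
gripper_force: 0.0
1.4 [ 0.48467406 -0.24941429  0.17339327] -103.26976646859367 [-0.7514495  -0.324353    0.10684256]
```

View pics/w1.png

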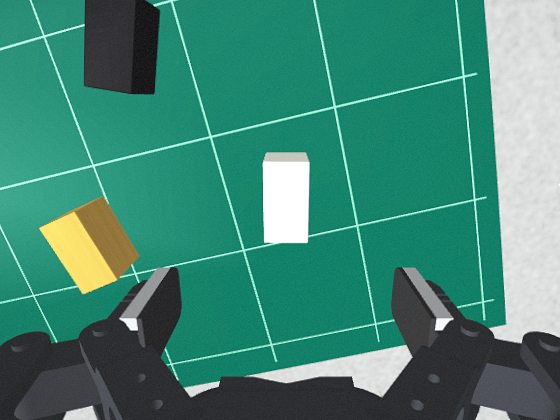

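The wrist view shows the white block's top face at about (264,162), (309,162), (308,243) and (263,242), with its shaded end above. The brass and black blocks are well clear of the fingers.

```bash
python3 - <<'E'
from h import *
i=cv2.imread('pics/w1.png')
m=(i.min(2)>235).astype(np.uint8); m[:, :230]=0; m[:,340:]=0;m[:140]=0;m[260:]=0
n,l,st,ce=cv2.connectedComponentsWithStats(m);k=1+np.argmax(st[1:,4]);r=cv2.minAreaRect(np.argwhere(l==k)[:,::-1].astype(np.float32));print(r)
rect('w1',[(264,161.5),(309,161.5),(308,243),(263.5,242.5)],.047)
rect('w1',cv2.boxPoints(r),.047)
print(load('w1')['eye'])
E
```

```text
((285.5, 202.0), (80.0, 45.0), 90.0)
centre [ 485.8 -249.8] size [32.5 59.9] long axis deg 166.1
 sides [30.7 59.9 32.5 59.5]
centre [ 486.  -249.4] size [32.8 58.8] long axis deg 166.8
 sides [30.7 58.8 32.8 58.8]
[ 0.55620362 -0.26616614  0.29181061]
```

```bash
python3 -m crank '[[1,0,-50,0],[1,0,-95,0],[1,0,-125,0],[1,0,-141,0],[1,0,-141,0]]'; python3 -m crank '[[0,0,0,0],[0,0,0,0],[0,0,0,0],[0,0,0,0],[0,0,0,0]]' 0.9 50
```

```text
time_s: 2.02
ee_pos: [0.486, -0.2491, 0.0323]
tcp_rot: [[0.973, -0.229, -0.001], [-0.229, -0.973, -0.0], [-0.001, 0.0, -1.0]]
contact_force: [-0.0, -0.9, -0.6]
finger_gap: 0.0855
gripper_force: 0.0
time_s: 2.65
ee_pos: [0.4869, -0.2487, 0.0333]
tcp_rot: [[0.974, -0.228, 0.002], [-0.228, -0.974, -0.001], [0.002, 0.001, -1.0]]
contact_force: [-1.0, 0.3, 5.9]
finger_gap: 0.0313
gripper_force: 51.1
```

```bash
python3 -m crank '[[0,0,25,0],[0,0,70,0],[0,10,110,0],[-2,50,120,5],[-8,105,120,11]]'; python3 -m crank '[[-8,55,0,6],[-16,110,0,12],[-28,165,0,18],[-36,210,0,20],[-38,226,0,20.5]]'; python3 -m crank '[[0,0,0,0],[0,0,0,0]]'
python3 - <<'E'
from h import *
grab('wrist','w2'); s=status.sense(); R=np.array(s['tcp_rot']); print(s['time_s'],s['ee_pos'],np.degrees(np.arctan2(R[1,1],R[0,1])),s['contact_force'])
E
```

```text
time_s: 3.28
ee_pos: [0.4784, -0.1433, 0.1529]
tcp_rot: [[0.999, -0.038, 0.001], [-0.038, -0.999, -0.001], [0.001, 0.001, -1.0]]
contact_force: [0.7, 1.5, -5.4]
finger_gap: 0.0316
gripper_force: 51.0
time_s: 3.9
ee_pos: [0.4388, 0.0859, 0.1519]
tcp_rot: [[0.948, 0.319, -0.001], [0.319, -0.948, 0.0], [-0.001, -0.001, -1.0]]
contact_force: [1.3, -0.7, -5.1]
finger_gap: 0.0313
gripper_force: 51.0
time_s: 4.15
ee_pos: [0.4404, 0.0811, 0.1519]
tcp_rot: [[0.95, 0.312, -0.001], [0.312, -0.95, -0.001], [-0.001, 0.0, -1.0]]
contact_force: [0.5, -0.0, -4.9]
finger_gap: 0.0313
gripper_force: 51.0
4.2 [0.44051117 0.08103402 0.15200349] -71.84401358522219 [-0.8372479  -0.10381559 -5.2043385 ]
```

View pics/w2.png

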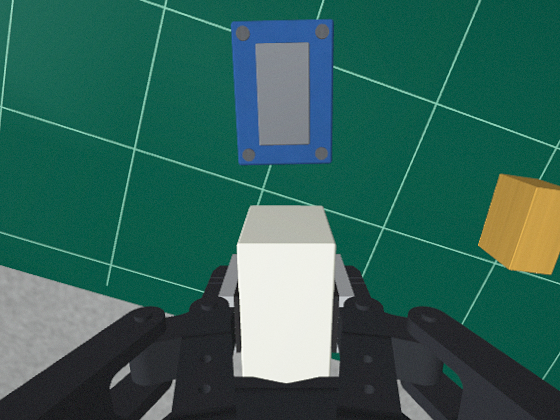

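```bash
python3 - <<'E'
from h import *
a=cv2.imread('pics/w2.png')[10:260,220:350]
cv2.imwrite('pics/c2.png',np.hstack([cv2.resize(a[20:150],None,fx=4.5,fy=4.5,interpolation=2)[:585,:400*2]]))
crop('w2',222,25,130,130,4.5,'c2'); crop('w2',225,190,125,65,6,'c3')
E
```

```text
(no output)
```

View pics/c2.png

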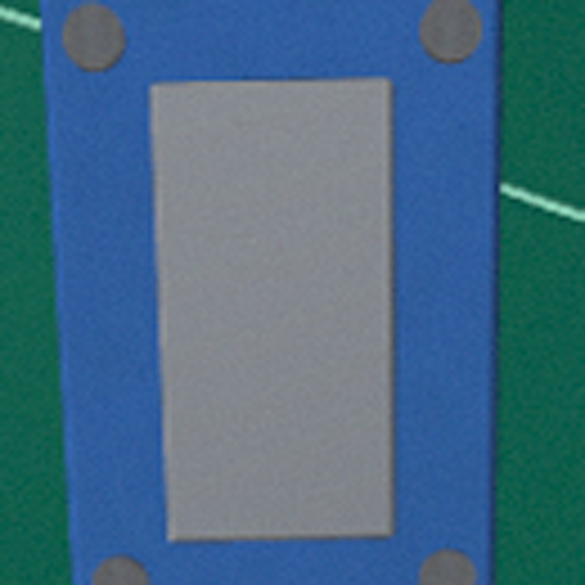

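View pics/c3.png

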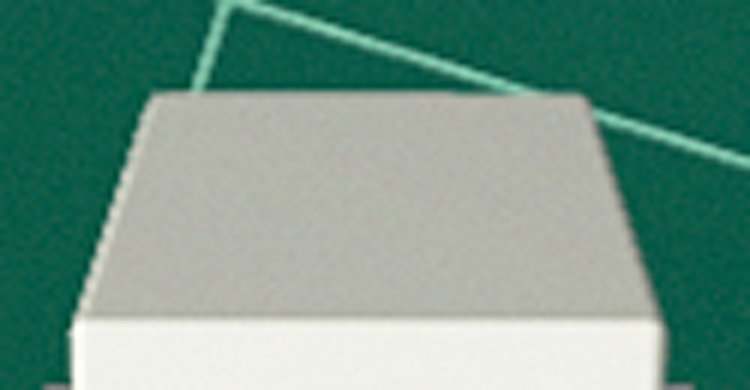

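The steel face's corners in the crop are (152,84), (391,79), (393,536) and (168,541). The white block's underside front edge runs from (150,93) to (586,96), and its top front edge from (74,319) to (664,319).

```bash
cat > m.py <<'E'
from h import *
def edge(f,p,z):
    b=px2w(f,p,z)[:,:2]*1000; d=b[1]-b[0]; n=np.linalg.norm(d); u=np.array([-d[1],d[0]])/n   # left->right edge; u = forward? 
    a=np.degrees(np.arctan2(u[1],u[0])); print('edge mid',b.mean(0).round(1),'len',n.round(1),'normal deg',a.round(2)); return b.mean(0),u
E
python3 - <<'E'
from m import *
f=lambda p,o,s:(np.array(p)+.5)/s-.5+o
S=f([(152,84),(391,79),(393,536),(168,541)],[222,25],4.5)
b=rect('w2',S,.043)
c=b.mean(0)*1000
for i,j in((0,3),(1,2)):
    d=b[i]-b[j];print(np.degrees(np.arctan2(d[1],d[0])))
for i,j in((0,1),(3,2)):
    d=b[i]-b[j];print(np.degrees(np.arctan2(d[1],d[0]))-90)
zt=status.sense()['ee_pos'][2]; zu=zt-.0295
m1,u=edge('w2',f([(150,93),(586,96)],[225,190],6),zu)
m2,u2=edge('w2',f([(74,319),(664,319)],[225,190],6),zu+.044)
x=np.array([np.cos(np.radians(18.16)),np.sin(np.radians(18.16))])
for m in(m1,m2): print('block centre',m-30*x)
E
```

```text
centre [510.9 105.1] size [59.1 31.4] long axis deg 19.4
 sides [31.  59.  31.4 59.1]
19.04402085740135
19.43521451169629
19.297892476420515
19.452863875947926
edge mid [468.   89.1] len 31.2 normal deg 17.77
edge mid [468.9  89.4] len 30.8 normal deg 18.18
block centre [439.46873372  79.7680723 ]
block centre [440.37447496  80.0393442 ]
```

```bash
python3 -m crank '[[20,7,0,1],[42,15,-20,1.3],[42,15,-55,1.3],[42,15,-70,1.3],[42,15,-70,1.3]]'; python3 -m crank '[[0,0,0,0]]'
python3 - <<'E'
from h import *
grab('wrist','w3'); s=status.sense(); R=np.array(s['tcp_rot']); print(s['time_s'],s['ee_pos'],np.degrees(np.arctan2(R[1,1],R[0,1])),s['contact_force'])
crop('w3',190,80,200,150,4,'c4')
E
```

```text
time_s: 4.82
ee_pos: [0.4815, 0.0967, 0.0814]
tcp_rot: [[0.942, 0.334, -0.003], [0.334, -0.942, -0.0], [-0.003, -0.0, -1.0]]
contact_force: [-0.2, -0.5, -4.5]
finger_gap: 0.0312
gripper_force: 50.7
time_s: 4.95
ee_pos: [0.4831, 0.0976, 0.0835]
tcp_rot: [[0.942, 0.335, 0.002], [0.335, -0.942, 0.0], [0.002, 0.0, -1.0]]
contact_force: [-0.1, -0.1, -4.5]
finger_gap: 0.0316
gripper_force: 50.7
5.0 [0.48320841 0.09777375 0.08361526] -70.40294527338092 [-0.2283117  -0.60682419 -5.07292384]
```

View pics/c4.png

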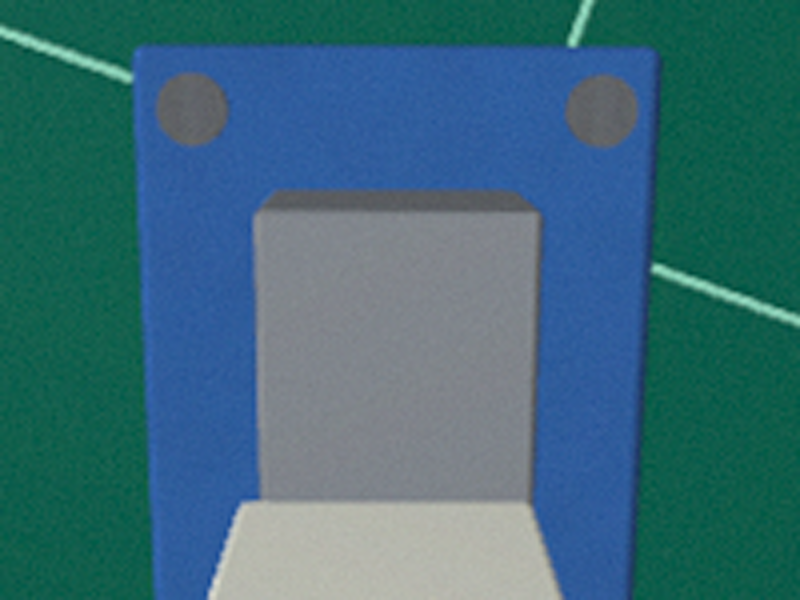

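In the crop the steel's far edge runs from (255,211) to (541,211). Its sides meet the block at (262,500) and (531,501), and the block's underside front edge runs from (242,503) to (531,503).

```bash
cat >> m.py <<'E'
def rel(f,far,side,blk,zu,o,s):
    g=lambda p:(np.array(p)+.5)/s-.5+o
    b=px2w(f,g(far),.043)[:,:2]*1000; q=px2w(f,g(side),.043)[:,:2]*1000
    mid=b.mean(0); x=mid-q.mean(0); x/=np.linalg.norm(x); y=np.array([-x[1],x[0]])
    u=b[1]-b[0]; print('steel width',np.linalg.norm(u),'angle sides',np.degrees(np.arctan2(x[1],x[0])),'far edge',np.degrees(np.arctan2(u[0],-u[1])))
    k=px2w(f,g(blk),zu)[:,:2]*1000; v=k[1]-k[0]
    print('block width',np.linalg.norm(v),'angle',np.degrees(np.arctan2(v[0],-v[1])))
    d=mid-k.mean(0); print('to go long',d@x,'lat',d@y,' world per mm long',x,'lat',y)
E
python3 - <<'E'
from m import *
for zu in(.0525,.0535): rel('w3',[(255,211),(541,211)],[(262,498),(531,498)],[(242,503),(531,503)],zu,[190,80],4)
E
```

```text
steel width 31.199621190617417 angle sides 19.431345355024977 far edge 19.595823124838837
block width 31.407052632889357 angle 19.581810889599616
to go long 30.41107485507178 lat -1.176020777448066  world per mm long [0.9430408 0.3326771] lat [-0.3326771  0.9430408]
steel width 31.199621190617417 angle sides 19.431345355024977 far edge 19.595823124838837
block width 31.198790472894263 angle 19.581810889599478
to go long 30.11454476846524 lat -1.1785026988409948  world per mm long [0.9430408 0.3326771] lat [-0.3326771  0.9430408]
```

```bash
python3 -m crank '[[0.4,-1.2,-4,0],[0.4,-1.2,-8,0],[0.4,-1.2,-9,0],[0.4,-1.2,-9.5,0],[0.4,-1.2,-9.5,0]]'; python3 -m crank '[[0,0,-0.5,0],[0,0,-1,0],[0,0,-1,0]]'
```

```text
time_s: 5.62
ee_pos: [0.4825, 0.0964, 0.0733]
tcp_rot: [[0.942, 0.336, -0.0], [0.336, -0.942, -0.001], [-0.0, 0.0, -1.0]]
contact_force: [-5.1, -2.0, 4.2]
finger_gap: 0.0315
gripper_force: 52.4
time_s: 6.0
ee_pos: [0.4825, 0.0965, 0.0732]
tcp_rot: [[0.942, 0.336, -0.0], [0.336, -0.942, -0.001], [-0.0, 0.001, -1.0]]
contact_force: [-9.9, -3.2, 16.5]
finger_gap: 0.0316
gripper_force: 53.9
```

```bash
python3 - <<'E'
from h import *
grab('wrist','w4'); crop('w4',190,80,200,150,4,'c5')
E
```

```text
(no output)
```

View pics/c5.png

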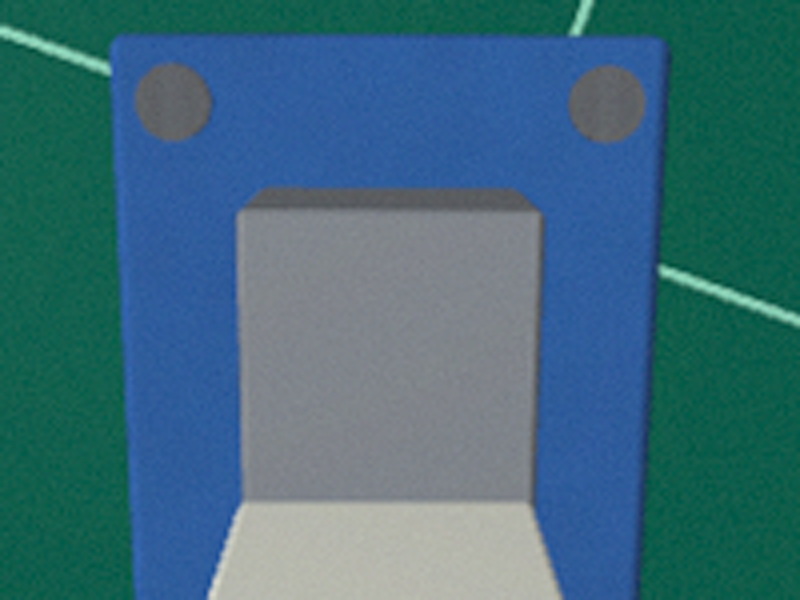

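The faces now touch. The steel's sides meet the block at (244,500) and (533,500), against block corners at (242,503) and (532,503), so they line up to about 0.2 mm. The steel's far edge is at row 211, from x=238 to x=542.

```bash
python3 - <<'E'
from m import *
rel('w4',[(238,211),(542,211)],[(244,500),(533,500)],[(242,502.5),(532,502.5)],.043,[190,80],4)
E
```

```text
steel width 31.017776980537914 angle sides 19.3812775104234 far edge 19.62614950524276
block width 31.3437938068635 angle 19.610022603530552
to go long 31.03984731585696 lat -0.16078062955026373  world per mm long [0.94333115 0.3318529 ] lat [-0.3318529   0.94333115]
```

```bash
python3 -m crank '[[2.8,1,0,0],[5.7,2,0,0],[8.5,3,0,0],[11.3,4,0,0],[14.1,5,0,0]]'; python3 -m crank '[[2.8,1,0,0],[5.7,2,0,0],[8.5,3,0,0],[11.3,4,0,0],[13.2,4.6,0,0]]'; python3 -m crank '[[0,0,0,0],[0,0,0,0]]'
python3 - <<'E'
from h import *
grab('wrist','w5'); crop('w5',190,130,200,150,4,'c6')
E
```

```text
time_s: 6.68
ee_pos: [0.4955, 0.1008, 0.0733]
tcp_rot: [[0.942, 0.336, -0.002], [0.336, -0.942, -0.002], [-0.003, 0.001, -1.0]]
contact_force: [-16.5, -5.1, 23.5]
finger_gap: 0.0313
gripper_force: 54.9
time_s: 7.3
ee_pos: [0.5089, 0.1055, 0.0733]
tcp_rot: [[0.942, 0.335, -0.002], [0.335, -0.942, -0.002], [-0.003, 0.001, -1.0]]
contact_force: [-17.2, -5.7, 22.4]
finger_gap: 0.0316
gripper_force: 54.4
time_s: 7.55
ee_pos: [0.5092, 0.1056, 0.0733]
tcp_rot: [[0.942, 0.336, -0.001], [0.336, -0.942, -0.002], [-0.002, 0.001, -1.0]]
contact_force: [-13.8, -4.0, 20.2]
finger_gap: 0.0313
gripper_force: 54.1
```

View pics/c6.png

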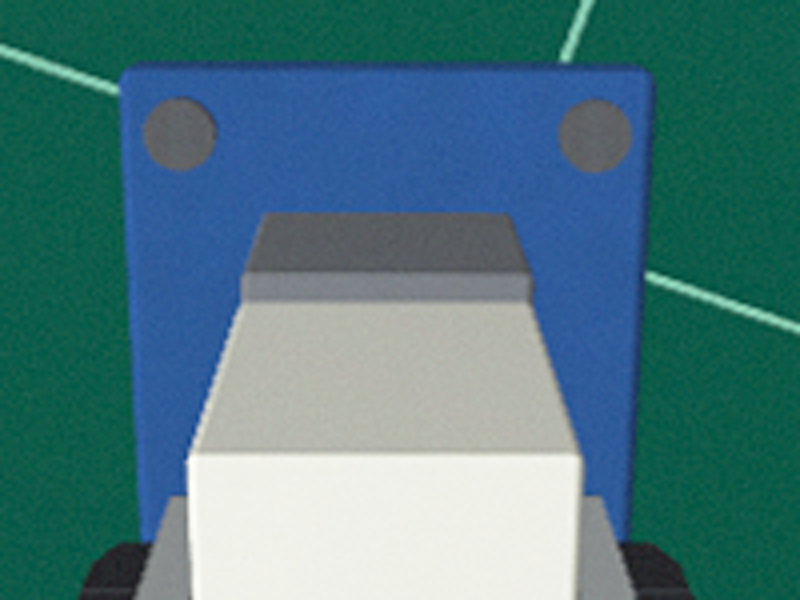

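The steel's far edge is at row 271, from x=243 to x=530, and the block's front edge is at row 302, from x=241 to x=531. It is aligned sideways, with a strip still uncovered.

```bash
python3 - <<'E'
from m import *
rel('w5',[(243,271.5),(530,271.5)],[(242,299),(531,299)],[(241,302.5),(531,302.5)],.043,[190,130],4)
E
```

```text
steel width 30.819902535097775 angle sides 19.6314092629421 far edge 19.592348795767055
block width 31.342848381619625 angle 19.590280027111092
to go long 3.4756862107222712 lat -0.05405331952767972  world per mm long [0.94187342 0.33596795] lat [-0.33596795  0.94187342]
```

```bash
python3 -m crank '[[1.5,0.5,0,0],[2.6,0.9,0,0],[3.3,1.2,0,0],[3.3,1.2,0,0],[3.3,1.2,0,0]]'
python3 - <<'E'
from m import *
for f in('w5','w6'):
    if f=='w6': grab('wrist','w6')
    g=cv2.cvtColor(cv2.imread('pics/'+f+'.png'),6).astype(float)
    print([int(v) for v in g[176:222,270:305].mean(1)])
print(status.sense()['ee_pos'])
E
```

```text
time_s: 8.22
ee_pos: [0.5123, 0.1067, 0.0733]
tcp_rot: [[0.942, 0.336, -0.002], [0.336, -0.942, -0.002], [-0.002, 0.001, -1.0]]
contact_force: [-15.5, -5.8, 19.9]
finger_gap: 0.031
gripper_force: 54.3
[86, 86, 85, 86, 86, 86, 85, 91, 91, 91, 92, 91, 92, 92, 92, 92, 92, 92, 93, 92, 92, 89, 117, 129, 130, 129, 130, 129, 127, 149, 177, 181, 180, 180, 180, 180, 180, 181, 180, 181, 180, 181, 181, 181, 181, 181]
[86, 85, 85, 85, 86, 85, 85, 85, 85, 85, 85, 85, 85, 90, 91, 91, 91, 92, 92, 92, 92, 92, 91, 91, 92, 92, 92, 92, 89, 136, 177, 181, 180, 180, 180, 180, 180, 181, 180, 181, 181, 181, 181, 181, 181, 181]
[0.512314   0.10675219 0.07329176]
```

```bash
python3 -m crank '[[-0.4,-0.15,0,0],[-0.4,-0.15,0,0]]'; python3 -m crank '[[0,0,0.6,0],[0,0,0.6,0]]'
```

```text
time_s: 8.52
ee_pos: [0.5123, 0.1067, 0.0733]
tcp_rot: [[0.942, 0.336, -0.001], [0.336, -0.942, -0.002], [-0.001, 0.001, -1.0]]
contact_force: [-12.6, -3.8, 18.3]
finger_gap: 0.0314
gripper_force: 54.0
time_s: 8.78
ee_pos: [0.5124, 0.1068, 0.0733]
tcp_rot: [[0.942, 0.336, -0.001], [0.336, -0.942, -0.001], [-0.001, 0.001, -1.0]]
contact_force: [-7.5, -4.1, 10.1]
finger_gap: 0.0316
gripper_force: 53.0
```

```bash
python3 -m crank '[[-0.5,-0.4,0,0],[-0.5,-0.4,0,0]]'; python3 -m crank '[[0,0,0.5,0],[0,0,0.5,0]]'
```

```text
time_s: 9.02
ee_pos: [0.5124, 0.1067, 0.0733]
tcp_rot: [[0.942, 0.336, 0.0], [0.336, -0.942, -0.0], [0.0, 0.001, -1.0]]
contact_force: [-6.3, -2.2, 7.0]
finger_gap: 0.0314
gripper_force: 52.6
time_s: 9.28
ee_pos: [0.5124, 0.1067, 0.0733]
tcp_rot: [[0.942, 0.336, 0.0], [0.336, -0.942, -0.0], [-0.0, 0.0, -1.0]]
contact_force: [-5.2, -1.4, 5.2]
finger_gap: 0.0314
gripper_force: 52.2
```

```bash
python3 -m crank '[[-0.5,-0.1,0.2,0],[-0.5,-0.1,0.2,0]]'; python3 -m crank '[[0,0,0,0],[0,0,0,0],[0,0,0,0],[0,0,0,0]]' 0.3
python3 - <<'E'
from m import *
g2=None
grab('wrist','w7')
for f in('w6','w7'):
    g=cv2.cvtColor(cv2.imread('pics/'+f+'.png'),6).astype(float)
    print([int(v) for v in g[186:210,270:305].mean(1)])
    for r in((192,200),(207,215)): print(f,r,[int(v) for v in g[r[0]:r[1]].mean(0)[242:262]],[int(v) for v in g[r[0]:r[1]].mean(0)[312:332]])
print(status.sense()['ee_pos'])
E
```

```text
time_s: 9.52
ee_pos: [0.5124, 0.1067, 0.0733]
tcp_rot: [[0.942, 0.336, 0.001], [0.336, -0.942, 0.0], [0.001, 0.0, -1.0]]
contact_force: [-0.5, -0.9, 2.1]
finger_gap: 0.0316
gripper_force: 51.8
time_s: 10.02
ee_pos: [0.512, 0.1068, 0.0731]
tcp_rot: [[0.942, 0.336, 0.0], [0.336, -0.942, 0.0], [0.0, -0.0, -1.0]]
contact_force: [0.8, -0.1, -0.7]
finger_gap: 0.0597
gripper_force: 0.0
[85, 85, 85, 90, 91, 91, 91, 92, 92, 92, 92, 92, 91, 91, 92, 92, 92, 92, 89, 136, 177, 181, 180, 180]
w6 (192, 200) [87, 87, 85, 86, 85, 84, 85, 86, 86, 84, 88, 95, 100, 97, 93, 93, 91, 92, 92, 91] [92, 91, 91, 92, 92, 90, 86, 83, 84, 85, 86, 86, 86, 86, 86, 87, 87, 86, 86, 87]
w6 (207, 215) [85, 84, 84, 83, 82, 111, 155, 184, 187, 181, 181, 180, 181, 182, 181, 181, 181, 181, 182, 181] [179, 179, 178, 179, 180, 180, 179, 179, 179, 181, 176, 155, 120, 95, 85, 84, 85, 87, 86, 87]
[85, 85, 85, 90, 91, 91, 92, 92, 92, 92, 92, 92, 92, 92, 93, 92, 91, 90, 107, 174, 182, 180, 181, 180]
w7 (192, 200) [87, 86, 86, 85, 85, 86, 85, 83, 85, 85, 85, 90, 95, 98, 95, 92, 92, 92, 92, 92] [92, 90, 92, 91, 91, 92, 88, 85, 84, 84, 85, 86, 86, 87, 85, 86, 86, 88, 86, 87]
w7 (207, 215) [86, 85, 84, 85, 81, 103, 147, 189, 191, 183, 181, 182, 182, 181, 181, 181, 181, 182, 181, 182] [179, 180, 180, 180, 179, 180, 179, 179, 180, 180, 180, 173, 150, 115, 89, 84, 84, 85, 86, 84]
[0.51196367 0.10679368 0.07309301]
```

Released without shifting. I'll retreat straight up, then check from above with image code, since the viewing allowance is used up.

```bash
python3 -m crank '[[0,0,30,0],[0,0,80,0],[0,0,130,0],[0,0,160,0],[0,0,160,0]]' 0; python3 -m crank '[[-20,-7,0,0],[-40,-14,0,0],[-40,-14,0,0]]'
python3 - <<'E'
from m import *
d=grab('wrist','w8'); i=d['img'].astype(int); g=i.min(2)
s=status.sense(); print(s['time_s'],s['ee_pos'],s['contact_force'])
m=(g>215).astype(np.uint8)
m[:, :180]=0; m[:,400:]=0
n,l,st,ce=cv2.connectedComponentsWithStats(m); 
for k in range(1,n):
    if st[k,4]>1500:
        print(st[k]); r=cv2.minAreaRect(np.argwhere(l==k)[:,::-1].astype(np.float32)); rect('w8',cv2.boxPoints(r),.087)
# blue foot mask
b=((i[...,0]>i[...,1]+40)&(i[...,0]>110)).astype(np.uint8)
n,l,st,ce=cv2.connectedComponentsWithStats(b);k=1+np.argmax(st[1:,4]);print('foot',st[k]);r=cv2.minAreaRect(np.argwhere(l==k)[:,::-1].astype(np.float32)); rect('w8',cv2.boxPoints(r),.013)
E
```

```text
time_s: 10.7
ee_pos: [0.5133, 0.1073, 0.2359]
tcp_rot: [[0.942, 0.336, 0.005], [0.336, -0.942, 0.001], [0.005, 0.001, -1.0]]
contact_force: [-0.8, 0.7, -0.8]
finger_gap: 0.085
gripper_force: 0.0
time_s: 11.08
ee_pos: [0.4708, 0.0921, 0.2323]
tcp_rot: [[0.942, 0.335, -0.001], [0.335, -0.942, -0.001], [-0.001, 0.0, -1.0]]
contact_force: [-0.1, -0.0, 0.2]
finger_gap: 0.0854
gripper_force: 0.0
11.125 [0.4716194  0.09242535 0.23247829] [ 0.78951581  0.15108295 -0.30806885]
[ 264   98   45   83 3638]
centre [511.9 105.5] size [59.  32.9] long axis deg 19.6
 sides [59.  30.9 59.  32.9]
[ 180  305  127   68 2893]
centre [338.8  83.4] size [ 68.6 112.7] long axis deg 109.8
 sides [ 68.9 105.4  68.4 112.7]
foot [ 249   78   75  105 3569]
centre [511.1 105.2] size [94.5 71. ] long axis deg 19.6
 sides [65.6 94.5 71.  94.5]
```

```bash
python3 - <<'E'
from m import *
x=np.array([.9425,.334])
def cross(p,t,a,b):
    for i in range(a,b):
        if (p[i]-t)*(p[i+1]-t)<=0 and p[i]!=p[i+1]: return i+(t-p[i])/(p[i+1]-p[i])
for f in('w5','w6','w7'):
    g=cv2.cvtColor(cv2.imread('pics/'+f+'.png'),6).astype(float)[:,270:305].mean(1)
    bot=cross(g,88.5,179,192); blk=cross(g,155 if f=='w5' else 135,195,212); ed=cross(g,109,192,212)
    B=px2w(f,[(287,bot)],.013)[0,:2]@x*1e3; K=px2w(f,[(287,blk)],.043)[0,:2]@x*1e3; E=px2w(f,[(287,ed)],.043)[0,:2]@x*1e3
    print(f,np.round([bot,ed,blk],2),'bottom',B.round(2),'steel edge-bottom',(E-B).round(2),'blk-bottom',(K-B).round(2))
E
```

```text
w5 [182.48 197.71 205.19] bottom 546.66 steel edge-bottom 0.28 blk-bottom -3.07
w6 [188.62 204.42 204.98] bottom 546.8 steel edge-bottom 0.5 blk-bottom 0.25
w7 [188.62 204.02 204.41] bottom 546.67 steel edge-bottom 0.62 blk-bottom 0.44
```

The block's front edge sits within about 0.2 mm of the steel's edge, and the sides and angle agree too. Handing in.

```bash
python3 -c "
from h import *
print(ctrl.hand_in())"
```

```text
the job is handed in; nothing more can be done
None
```

The white block was set down at about half overlap, slid lengthwise in contact to full cover (measured flush to about 0.2 mm at the far end) and released, with the brass and black blocks left alone; I handed it in at about 11 s and got no verdict back.

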